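# Show the frosted label of the notched pump plate

## Task

One of the three metal plates standing in the slotted round stand has a small notch cut out of a top corner: that end is its frosted label end, and the label is on one face only. Lift this plate out by its plain end without the fingers ever touching the frosted end, and finish while holding it still with the label centred over the white board, about 15 to 25 cm above it, label face up (tilted at least half-way from upright to flat). Leave the two plain plates in their slots and do not disturb the spring or the cylinder block.

Things in the scene. Friction and masses are not known exactly. Their poses are not given: they have to be found in the camera images.
- plate_centre (a point): Centre of the notched plate: bare aluminium, 6 mm thick (x), 110 long (y), 56 high (z), about 100 g, loose, standing on its long edge in any one of the stand's slots, lower edge 12 mm and top edge 68 mm above the bench. x: out of the face with the label (level at the start); y: towards the notched, frosted end; z: up. Plain end, free to grip on both faces: y from -55 to +15 mm.
- label (a point): Centre of the frosted label, a pale matt field over the last 40 mm of one face of the notched plate; the other face is bare metal. At x +3, y +35, z 0 mm from plate_centre, same axes: x points out of the label (label up = this x up). Seen with the label facing you and the notch at the top, the notch is the right-hand corner.
- frosted_end: Frosted end of the notched plate, a rigid part of it: its last 40 mm (y from +15 to +55 mm). Fingers must not touch it. The notch is a 18 x 18 mm square missing from its top outer corner. Origin: middle of the whole plate's lower edge, 28 mm below plate_centre, same axes.
- stand: Round stand, fixed, turned any way: steel foot 210 mm across, 12 mm high, with three slots along its y at x = -62, 0, +62 mm. Each slot is 8 mm wide and 14 deep between two black plastic rails 10 mm wide, 120 long; slot floor 12 mm, rail tops 26 mm above the bench. 56 mm free between neighbouring plates. Origin: centre of the underside, z up.
- board: White square inspection board, 180 x 180 x 8 mm, fixed flat on the bench. Origin: centre of its underside, z up.
- spacer_a_centre (a point): Centre of a plain plate without notch or label, 6 x 110 x 56 mm, loose, standing in another slot of the stand; axes x through the thickness, y along it, z up. Leave it there.
- spacer_b_centre (a point): Centre of the other plain plate, the same as the first, in the remaining slot. Leave it there.
- spring: Coil spring standing on a round seat, 48 mm across, 90 mm high, loose. Origin: centre of its underside. Leave alone.
- cyl_block: Round steel cylinder block with seven bores, 72 mm across, 55 mm high, loose. Origin: centre of its underside. Leave alone.
Not all that is in view belongs to the job. Of the things like the stand, leave any that is turquoise; of the rest the smaller one is meant. What is shaped like the part that bears plate_centre but brown is not meant.

How it is judged:
By the outcome, as a careful person would: the job done as asked, in the order asked, and still so for the second after the job is handed in, while the arm keeps its last pose, push and grip.
It also fails if it takes over 32 s, if anything falls off the work surface, if the arm or the gripper's body presses on something with over 40 N, if the wrist force passes 120 N, or if a joint passes its speed limit or range.

## Robot

A 6-joint arm with a two-finger parallel gripper is mounted at the origin on the work surface. World frame = base frame: x ahead of the robot, y to its left, z up, the work surface at z = 0. Lengths are in mm, angles in rad, forces in N, time in s.
With the tool pointing down it reaches from about 350 to 975 mm from the base axis. Payload 7.1 kg.
Tool frame: the origin (TCP) lies on the front face of the gripper's body, between the roots of the fingers; the fingertips stand 80 mm ahead of it and the grasp point (between the pads) lies 61 mm ahead of it (env.tips_ahead is the distance from the TCP to the fingertips, in mm); z points along the fingers, y is the line along which they close (so a half turn about z gives the same grasp; the last joint's range is limited). The gripper opens to 88 mm and grips with 3 to 60 N. Pads are 20 mm wide; open, the fingers measure 115 mm over their backs; the gripper's body (75 mm by 178 mm) begins 61 mm behind the grasp point.
Start: joints at [-1.178, 0.423, 1.63, -0, 1.089, -0.019], TCP at [250.178, -572.727, 302.675] pointing down, gripper open.
Joint ranges: [-3, 3], [-0.9, 2.11], [0.09, 2.58], [-1.31, 4.45], [0.11, 2.69], [-2.54, 2.54]. Speed limits (rad/s): [2.39, 2.39, 3.01, 3.14, 3.14, 3.14].

## Interface

Orientations are given as a unit quaternion [x, y, z, w].
In Python, from station import env, set_gripper, viewer, workorder gives the robot as it stands. Calls block until the motion is done:
- env.reach(position, orientation): joint-space move of the TCP to a pose.
- env.move_l(position, rot=None, rate=150, f_stop=None): straight line of the TCP; rot=None keeps the orientation; rate is the mean speed in mm/s. With f_stop (N) it stops when the force on the tool has changed by that much, and returns True; else False.
- env.move_joints(angles): joint-space move.
- set_gripper(opening): finger opening in mm; the grip force is fixed at half the most; returns when the fingers have stopped.
- env.hold(seconds).
- env.ik(position, orientation): joint angles nearest the present ones, or None.
- env.read_state(): the state.
- viewer.camera(name): name is "side" or "top" or "wrist"; returns the picture (420x560x3 uint8, blue, green, red); there is no depth.
- viewer.camera_params(name): a dict with "fx", "fy", "cx", "cy" (pixels), "pose" (4x4, takes a point from camera to world coordinates); the wrist camera has in their place "tool_from_camera" (4x4, takes a point from camera to tool coordinates, whose origin is the TCP and whose axes are the flange's). Camera axes: x right, y up, looking along -z (the intrinsics and any distortion apply to the point x, -y, -z); pixel columns grow to the right and rows downward; lengths in mm; the calibration is good to about 2 mm. A picture is of the moment at which its call begins: read the wrist's pose just before it. camera_params takes no time and is no camera call.
A pose or a line that the arm cannot do raises env.IKError and nothing moves.
- workorder.sign_off(): hands the job in; it is judged then, once.
The state is a dict: "time_s": time; "qpos": joint angles; "dq": joint speeds; "tau": joint torques, N m; "tool_pos": TCP position; "orientation": TCP orientation; "force": force on the tool from outside, world axes, zero at the start; "wrist_torque": the same for the moment, N m; "width": finger opening in mm; "grip_force": force on a finger pad.
Only numpy, scipy, OpenCV 4.12 (cv2) and the standard library are available. Lean on these libraries where they do the work, as an engineer would, in place of code of your own. Each camera call takes 0.05 s, during which the arm holds its last target. There are 200 camera calls.

## Working session

There is one attempt and no reset: what is moved stays moved. The work goes in short steps, each a Python script; the robot and the scene stay as the last script left them, time stands still between calls to the robot, and variables do not carry over. Pictures are saved under pics/ and viewed, at most 10 in all, crops included, and the job is handed in when it is done.

```bash
mkdir -p pics; python3 - <<'E'
from station import env, viewer
import cv2,json,numpy as np
np.set_printoptions(precision=4,suppress=True)
for n in ["top","side"]:
    cv2.imwrite(f"pics/{n}0.png",cv2.resize(viewer.camera(n),(800,600),interpolation=cv2.INTER_CUBIC))
for n in ["top","side","wrist"]: print(n,viewer.camera_params(n))
s=env.read_state();print(s["time_s"],s["orientation"])
E
```

```text
top {'fx': 493.67601550127404, 'fy': 493.67601550127404, 'cx': 271.10038438943684, 'cy': 211.02396475938383, 'pose': array([[  -0.0198,    0.9738,   -0.2265,  296.9002],
       [  -0.9998,   -0.02  ,    0.0013,  -33.9177],
       [  -0.0033,    0.2265,    0.974 , 1161.6935],
       [   0.    ,    0.    ,    0.    ,    1.    ]])}
side {'fx': 511.7042099240622, 'fy': 511.7042099240622, 'cx': 276.11208319001685, 'cy': 212.35956479713693, 'pose': array([[  -0.9704,    0.1316,   -0.2026,  274.7637],
       [  -0.2413,   -0.4872,    0.8393, 1000.1887],
       [   0.0118,    0.8633,    0.5045,  680.0271],
       [   0.    ,    0.    ,    0.    ,    1.    ]])}
wrist {'fx': 376.7222858432937, 'fy': 376.7222858432937, 'cx': 281.6485749463629, 'cy': 210.78512987496663, 'tool_from_camera': array([[ -0.001 ,   0.9533,   0.302 ,  83.677 ],
       [  1.    ,   0.001 ,   0.    ,  -0.1739],
       [ -0.0003,   0.302 ,  -0.9533, -82.6987],
       [  0.    ,   0.    ,   0.    ,   1.    ]])}
0.1 [ 0.9789  0.2045 -0.0001 -0.0006]
```

View pics/top0.png

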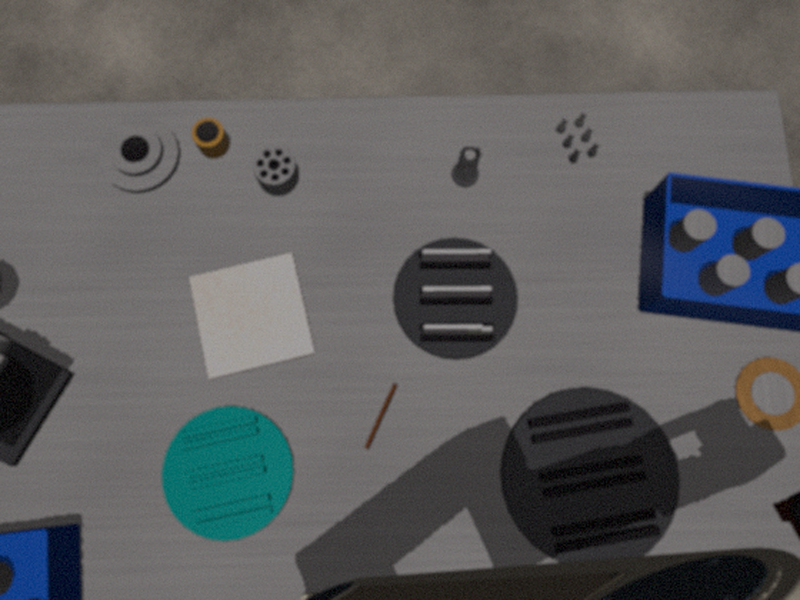

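View pics/side0.png

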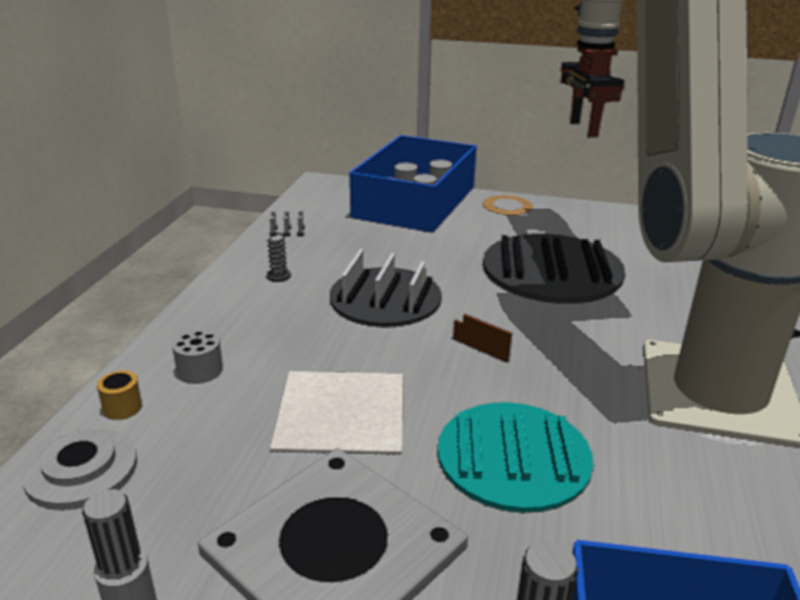

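```bash
cat > h.py <<'E'
import numpy as np,cv2
from station import env, set_gripper, viewer, workorder
from scipy.spatial.transform import Rotation as R
def back(n,u,v,z,pose=None):
    p=viewer.camera_params(n);T=p["pose"] if pose is None else pose
    d=T[:3,:3]@np.array([(u-p["cx"])/p["fx"],-(v-p["cy"])/p["fy"],-1]);o=T[:3,3]
    return o+d*(z-o[2])/d[2]
def proj(n,P,pose=None):
    p=viewer.camera_params(n);T=p["pose"] if pose is None else pose
    c=T[:3,:3].T@(np.asarray(P,float)-T[:3,3]);return p["cx"]-p["fx"]*c[0]/c[2],p["cy"]+p["fy"]*c[1]/c[2]
E
python3 - <<'E'
from h import *
np.set_printoptions(precision=1,suppress=True)
a=viewer.camera("top")[160:256,270:370];b=viewer.camera("side")[165:235,225:315]
a=cv2.resize(a,(600,576),interpolation=cv2.INTER_CUBIC)[:, :]
cv2.imwrite("pics/topc.png",a)
cv2.imwrite("pics/sidec.png",cv2.resize(b,(765,595),interpolation=cv2.INTER_CUBIC))
f=.7
for nm,u,v,z in [("stand",455,298,12),("plateL",422,326,68),("plateR",492,328,68),("board1",190,277,8),("b2",292,253,8),("b3",314,353,8),("b4",208,378,8)]:
    print(nm,back("top",u*f,v*f,z))
E
```

```text
stand [ 567.9 -149.    12. ]
plateL [510.3 -89.4  68. ]
plateR [ 504.9 -199.7   68. ]
board1 [614.6 298.    8. ]
b2 [653.5 125.5   8. ]
b3 [480.3  87.3   8. ]
b4 [442.4 261.    8. ]
```

View pics/topc.png

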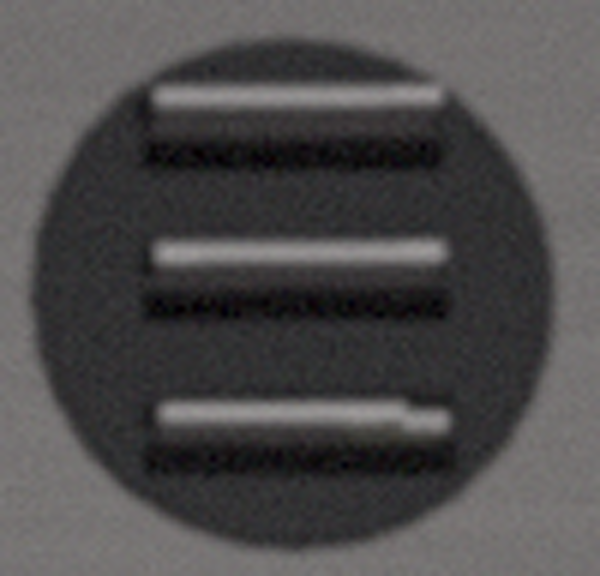

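View pics/sidec.png

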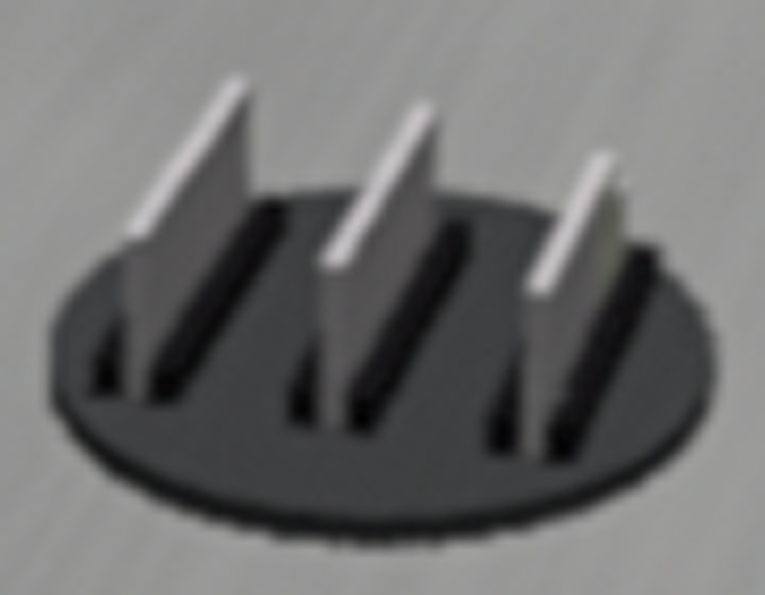

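```bash
cat >> h.py <<'E'
def plan(c,yaw,board,gy=-25,gz=12):
    """c: plate centre world; yaw: of plate x axis. returns grasp candidates"""
    Rp=R.from_euler('z',yaw); out=[]
    for s in (1,-1):
        Rt=Rp*R.from_matrix(np.array([[0,s,0],[s,0,0],[0,0,-1.]]))
        g=np.array(c)+Rp.apply([0,gy,gz]); out.append((Rt,g+[0,0,61]))
    return Rp,out
def final(c,Rp,Rt,tp,label,az,tilt):
    # plate turned by az about z, then tipped so label faces up by tilt
    Rf0=R.from_euler('z',az)*Rp
    Rf=Rf0*R.from_euler('y',-tilt)          # plate x -> up
    rel=Rp.inv()*Rt; trel=Rp.inv().apply(tp-np.array(c))
    pc=np.array(label)-Rf.apply([3,35,0])
    return Rf*rel, pc+Rf.apply(trel)
E
python3 - <<'E'
from h import *
np.set_printoptions(precision=3,suppress=True)
P=[[back("top",270+u/6,160+v/6,z) for u,v,z in L] for L in ([(152,97,68),(443,94,68)],[(153,253,68),(447,250,68)],[(157,412,68),(405,412,68),(450,421,50)])]
for L in P: print(*L, np.degrees(np.arctan2(L[1][0]-L[0][0],-(L[1][1]-L[0][1]))))
print("circle", back("top",270+292/6,160+293/6,12))
c=np.array([509,-144,40.]);yaw=np.pi-.01;board=np.array([547.7,193,8])
Rp,cand=plan(c,yaw,board)
for Rt,tp in cand:
    print("grasp",tp,env.ik(tp,Rt.as_quat()))
    for tilt in (60,70,80,90):
        for az in range(0,360,15):
            q,p=final(c,Rp,Rt,tp,board+[0,0,8+195],np.radians(az),np.radians(tilt))
            s=env.ik(p,q.as_quat())
            if s is not None: print(tilt,az,p,np.array(s))
E
```

```text
[632.818 -93.037  68.   ] [ 631.69  -205.158   68.   ] -0.5768442712753982
[570.86 -91.5   68.  ] [ 569.727 -203.384   68.   ] -0.5800121719085798
[509.235 -91.092  68.   ] [ 507.329 -184.255   68.   ] [ 506.946 -203.718   50.   ] -1.1722181322783485
circle [ 567.305 -149.348   12.   ]
grasp [ 509.25  -119.001  113.   ] None
60 105 [473.467 240.73  244.902] [ 0.777  0.631  1.76  -0.85   1.501  2.508]
60 120 [463.643 219.891 244.902] [ 0.799  0.56   1.918 -1.029  1.325  2.486]
60 135 [459.548 197.219 244.902] [ 0.789  0.493  2.071 -1.256  1.145  2.499]
60 240 [566.44  106.759 244.902] [-0.163  0.496  2.064  1.555  0.94  -2.455]
60 255 [588.122 114.548 244.902] [-0.165  0.563  1.91   1.302  1.104 -2.381]
60 270 [607.05  127.683 244.902] [-0.137  0.634  1.753  1.114  1.277 -2.352]
60 285 [621.933 145.27  244.902] [-0.088  0.704  1.6    0.966  1.451 -2.358]
60 300 [631.757 166.109 244.902] [-0.026  0.77   1.456  0.839  1.619 -2.392]
60 315 [635.852 188.781 244.902] [ 0.045  0.83   1.328  0.72   1.777 -2.455]
70 255 [586.806 109.824 233.148] [-0.205  0.648  1.92   1.43   1.244 -2.534]
70 
[... 7053 characters left out ...]
36   2.564  1.621 -0.033]
90 225 [537.568  99.051 208.   ] [-0.195  0.816  2.232  2.169  1.518  0.077]
90 240 [562.229  99.63  208.   ] [-0.243  0.819  2.073  1.853  1.5    0.239]
90 255 [585.899 106.572 208.   ] [-0.237  0.847  1.901  1.602  1.558  0.394]
90 270 [606.967 119.404 208.   ] [-0.2    0.891  1.724  1.406  1.666  0.518]
90 285 [623.996 137.251 208.   ] [-0.142  0.946  1.55   1.251  1.804  0.608]
90 300 [635.825 158.897 208.   ] [-0.071  1.004  1.386  1.121  1.957  0.663]
90 315 [641.649 182.868 208.   ] [0.009 1.06  1.236 1.002 2.117 0.682]
90 330 [641.07  207.529 208.   ] [0.094 1.11  1.111 0.876 2.272 0.658]
90 345 [634.128 231.199 208.   ] [0.182 1.148 1.017 0.717 2.411 0.576]
```

The candidates for the notched plate are:
- The three plates in the small grey stand, in the enlarged top crop: far (297,96), middle (300,252) and near (300,412). Only the near one has the corner notch, at (428,418).
- The brown notched piece on the bench at (382,415) in the top view, which is excluded.

The turquoise stand at (228,472) and the large black stand at (590,475) are also excluded. I chose the plate nearest the robot. Its notch points to -y, so the label faces -x, and the frosted tint in the side crop at (613,235) agrees.

```bash
python3 - <<'E'
from h import *
c=np.array([508,-147.5,40.]);yaw=np.pi-.01
Rp,cand=plan(c,yaw,None); Rt,tp=cand[1]
env.reach(tp+[0,0,90],Rt.as_quat()); set_gripper(44)
s=env.read_state();im=viewer.camera("wrist")
T=np.eye(4);T[:3,:3]=R.from_quat(s["orientation"]).as_matrix();T[:3,3]=s["tool_pos"]
T=T@viewer.camera_params("wrist")["tool_from_camera"];np.save("T.npy",T);print(s["time_s"],s["tool_pos"],tp)
cv2.imwrite("pics/w_raw.png",im);cv2.imwrite("pics/w1.png",cv2.resize(im,(800,600),interpolation=cv2.INTER_CUBIC))
k=800/560
for P in ([0,-55,28],[0,37,28],[0,55,10]):
    print(np.array(proj("wrist",c+Rp.apply(P),T))*k)
E
```

```text
2.9333 [ 508.25590513 -122.44910923  202.98038663] [ 508.24999583 -122.50124999  113.        ]
[402.11800139 266.11347903]
[402.33012412 457.56262736]
[402.34892276 467.65455863]
```

View pics/w1.png

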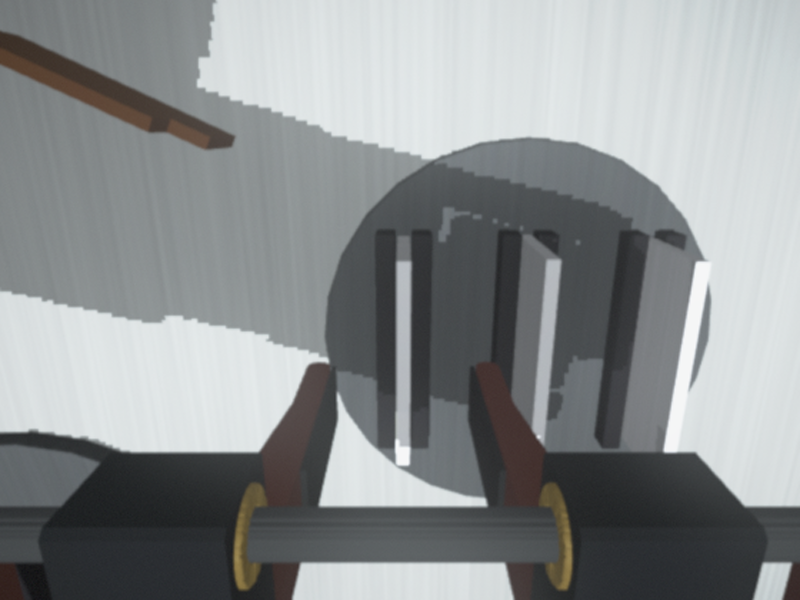

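The wrist view shows the notched plate centred between the open fingers. Its top edge runs from (403,262) to the notch end at (403,465), against a predicted (402,266) to (402,467), so the estimate is good to about 2 mm. Next I grasp and lift.

```bash
python3 - <<'E'
from h import *
c=np.array([508.3,-146.3,40.]);yaw=np.pi-.01
Rp,cand=plan(c,yaw,None); Rt,tp=cand[1]
q=Rt.as_quat()
print(env.move_l(tp,q,rate=80,f_stop=12))
s=env.read_state();print(s["tool_pos"],s["force"])
if abs(s["tool_pos"][2]-tp[2])<3:
    set_gripper(0);s=env.read_state();print("grip",s["width"],s["grip_force"],s["force"])
    print(env.move_l(tp+[0,0,60],q,rate=50,f_stop=25))
    print(env.move_l(tp+[0,0,160],q,rate=120))
    s=env.read_state();print(s["time_s"],s["width"],s["force"],s["tool_pos"])
    a=cv2.resize(viewer.camera("side")[90:240,195:335],(560,600));cv2.imwrite("pics/lift.png",a)
E
```

```text
False
[ 508.89908844 -121.37816217  113.4744195 ] [-0.35014219  0.12458845 -0.09661798]
grip 6.086330167922605 30.000024139881134 [-3.73400936e-01  6.14919292e-04  6.81154411e-01]
False
False
7.2667 5.673970735426035 [ 0.47225073  0.24714472 -1.54417552] [ 508.1030072  -121.18948838  272.33691722]
```

View pics/lift.png

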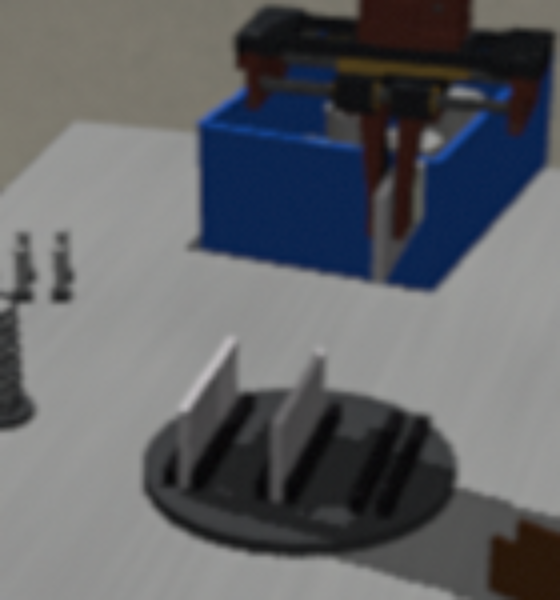

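The plate is held between the fingers and clear of the stand. Both plain plates are still in their slots, at (208,415) and (297,425). Now I turn it over the board.

```bash
python3 - <<'E'
from h import *
np.set_printoptions(precision=3,suppress=True)
c=np.array([508.3,-146.3,40.]);yaw=np.pi-.01;board=np.array([547.7,193,8])
Rp,cand=plan(c,yaw,None); Rt,tp=cand[1]
q,p=final(c,Rp,Rt,tp,board+[0,0,200],np.radians(90),np.radians(78))
print(p,env.ik(p,q.as_quat()))
env.reach(p,q.as_quat());env.hold(.5)
s=env.read_state();print(s["time_s"],s["tool_pos"],s["orientation"],q.as_quat(),s["width"],s["force"],abs(s["dq"]).max() if hasattr(s["dq"],'max') else s["dq"])
L=board+[0,0,200];k=800/560
print("label px top",np.array(proj("top",L))*k,"side",np.array(proj("side",L))*k)
cv2.imwrite("pics/topf.png",cv2.resize(viewer.camera("top"),(800,600)))
cv2.imwrite("pics/sidef.png",cv2.resize(viewer.camera("side"),(800,600)))
E
```

```text
[488.423 265.625 220.243] [ 0.768  0.859  1.549 -0.821  1.881 -0.525]
9.0583 [488.651 265.238 220.473] [ 0.004  0.777 -0.629 -0.003] [ 0.004  0.777 -0.629 -0.003] 5.912478499824099 [ 0.07  -0.078  0.407] 0.006984742307311981
label px top [223.593 284.515] side [337.507 287.062]
```

View pics/topf.png

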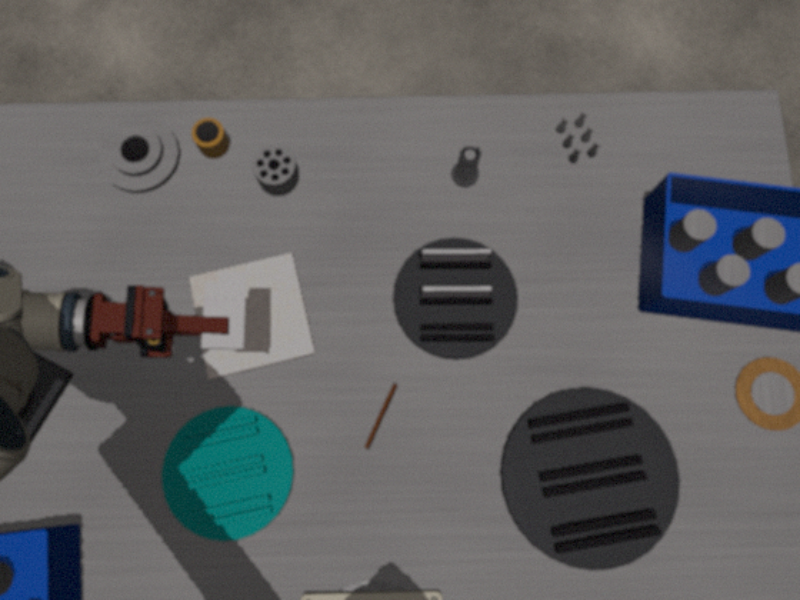

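View pics/sidef.png

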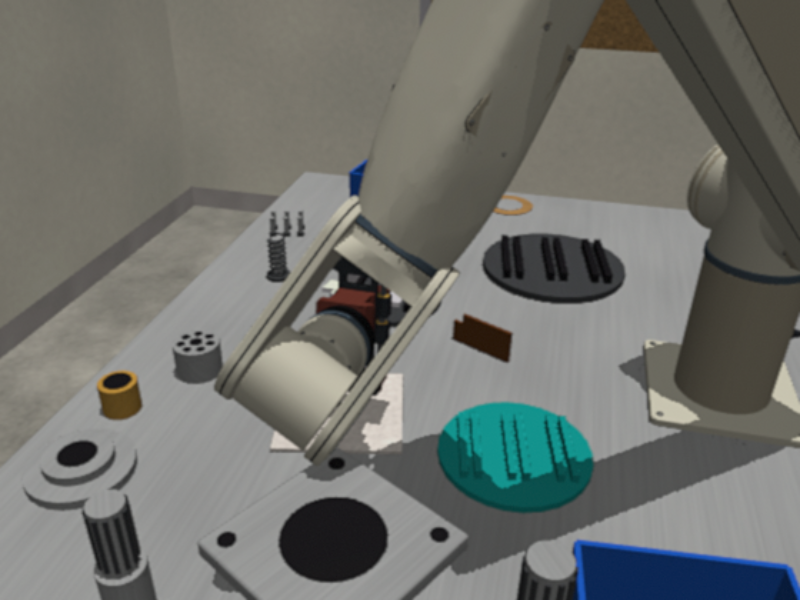

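The arm holds the plate over the board, and the stand, spring and cylinder block look unchanged. The plate is pale against the white board, so I'll check a contrast-stretched crop.

```bash
python3 - <<'E'
from h import *
im=viewer.camera("top")[165:275,115:235].astype(float)
im=cv2.GaussianBlur(im,(3,3),0);im=np.clip((im-90)*2.6,0,255).astype(np.uint8)
cv2.imwrite("pics/fc.png",cv2.resize(im,(600,550),interpolation=cv2.INTER_CUBIC))
board=np.array([547.7,193,8])
u,v=proj("top",board+[0,0,200]);print((u-115)*5,(v-165)*5)
E
```

```text
207.5771921013191 170.80384827086576
```

View pics/fc.png

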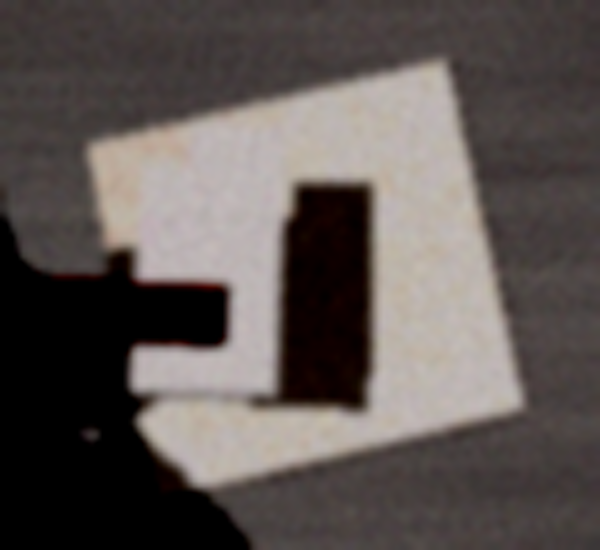

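The crop shows the plate's lower plain edge at row 395 and its width from 130 to 283. That puts the label centre at about (206,167), against a target of (208,171), which is within 2 mm. The notched end points away from the fingers and the label is up.

```bash
python3 -c "
from h import *
print(workorder.sign_off())"
```

```text
the job is handed in; nothing more can be done
None
```

I signed the job off with the notched plate held by its plain end, label face up (tilted about 78° from upright) and centred about 20 cm over the white board; the sign-off gave no verdict. In the last overall pictures both plain plates were still in their slots and the spring and cylinder block had not moved.

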